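# Weed out the tin with the stiff hinge

### The arm

A 6-joint arm with a two-finger parallel gripper is mounted at the origin on the work surface. World frame = base frame: x ahead of the robot, y to its left, z up, the work surface at z = 0. Lengths are in m, angles in rad, forces in N, time in s.
With the tool pointing down it reaches from about 0.275 to 0.75 m from the base axis. Payload 10.2 kg.
Tool frame: the origin (TCP) lies midway between the tips of the shut fingers; the grasp point (between the pads) lies 19 mm behind it; z points along the fingers, y is the line along which they close (so a half turn about z gives the same grasp; the last joint's range is limited). The gripper opens to 88 mm and grips with 3 to 60 N. Pads are 18 mm wide; open, the fingers measure 123 mm over their backs; the gripper's body (75 mm by 187 mm) begins 45 mm behind the grasp point.
Start: joints at [1.05, 0.313, 1.498, -0, 1.331, -0.223], TCP at [0.154, 0.502, 0.201] pointing down, gripper open.
Joint ranges: [-2.94, 2.94], [-0.97, 2.17], [0.19, 2.56], [-1.23, 4.37], [0.02, 3.11], [-2.88, 2.88]. Speed limits (rad/s): [2.39, 2.39, 3.01, 3.14, 3.14, 3.14].

### API

Orientations are given as a unit quaternion [w, x, y, z].
In Python, from rig import arm, camera, order gives the robot as it stands. The module is installed in compiled form; this text tells all that it offers. Calls block until the motion is done:
- arm.reach(position, orientation): joint-space move of the TCP to a pose.
- arm.move_linear(position, velocity=0.15, ori=None, guard=None): straight line of the TCP; ori=None keeps the orientation; velocity is the mean speed in m/s. With guard (N) it stops when the force on the tool has changed by that much, and returns True; else False.
- arm.move_j(angles): joint-space move.
- arm.release() and arm.grasp(squeeze=None): open the fingers fully, or close them until they stop; squeeze is the grip in N (None keeps the last).
- arm.dwell(seconds).
- arm.inverse_kinematics(position, orientation): joint angles nearest the present ones, or None.
- arm.sense(): the state.
- camera(name): name is "side" or "top" or "wrist"; returns a dict with "frame" (384x512x3 uint8, red, green, blue), "camera_matrix" (3x3 intrinsics, pixels), "origin" and "rotation" of the camera in the world. Camera axes: x right, y up, looking along -z (the intrinsics and any distortion apply to the point x, -y, -z); pixel columns grow to the right and rows downward; lengths in m; the calibration is good to about 2 mm. The wrist camera is an equidistant fisheye: a pixel r from the principal point sees the ray r / f radians off the axis. A picture is of the moment at which its call begins. There is no depth.
A pose or a line that the arm cannot do raises arm.IKError and nothing moves.
- order.close_job(): hands the job in; it is judged then, once.
The state is a dict: "t": time; "joints": joint angles; "joint_velocities": joint speeds; "joint_efforts": joint torques, N m; "tool_pos": TCP position; "tcp_rot": TCP orientation; "force": force on the tool from outside, world axes, zero at the start; "wrist_torque": the same for the moment, N m; "finger_gap": finger opening in m; "gripper_force": force on a finger pad.
Only numpy, scipy, OpenCV 4.12 (cv2) and the standard library are available. Lean on these libraries where they do the work, as an engineer would, in place of code of your own. Each camera call takes 0.05 s, during which the arm holds its last target. There are 200 camera calls.

### The job

Try the lids of the two green tins in the drying stand: lifted half-way and let go, the free one falls shut and the stiff one stays where it is. Shut the stiff tin, stand it on the open drainboard, then take it again by its front and back and lower it gently into the narrow red reject bay, upright and down on its base; leave the free tin in its place in the stand with its lid wide open to air. Do not disturb the jar, the bowl or the timer.

Things in the scene. Friction and masses are not known exactly. Their poses are not given: they have to be found in the camera images.
- tin_a_mid (a point): green steel tin, 66 mm front to back (x), 54 wide (y), 78 tall, plus a 4 mm hinged lid; its handle tops out 104 mm above the underside. 0.46 kg or so. Point on the centre line, 40 mm above the underside; x points from front to hinge side, z up. Starts shut, in either place of the stand. Of the two alike tins one has a stiff hinge
- tin_b_mid (a point): green steel tin, 66 mm front to back (x), 54 wide (y), 78 tall, plus a 4 mm hinged lid; its handle tops out 104 mm above the underside. 0.46 kg or so. Point on the centre line, 40 mm above the underside; x points from front to hinge side, z up. Starts shut, in either place of the stand. Of the two alike tins one has a stiff hinge
- bar_a (a point): centre of the lid handle of tin_a: a round-ended steel bar 12 mm thick, 36 mm long, along the tin's y, on a 10 mm stem, 16 mm above the lid's top face. Shut, it is 58 mm above and 23 mm in front (-x) of tin_a_mid. Can be pinched by its ends and pivots there as the lid turns
- bar_b (a point): centre of the lid handle of tin_b: a round-ended steel bar 12 mm thick, 36 mm long, along the tin's y, on a 10 mm stem, 16 mm above the lid's top face. Shut, it is 58 mm above and 23 mm in front (-x) of tin_b_mid. Can be pinched by its ends and pivots there as the lid turns
- hinge_a (a point): point on the hinge line of tin_a's lid, which runs along the tin's y: 33 mm behind (+x) and 38 mm above tin_a_mid. With the lid shut the bar is 56 mm in front of it and 20 mm above; it circles it at 59.5 mm
- hinge_b (a point): point on the hinge line of tin_b's lid, which runs along the tin's y: 33 mm behind (+x) and 38 mm above tin_b_mid. With the lid shut the bar is 56 mm in front of it and 20 mm above; it circles it at 59.5 mm
- lid_a (a joint): lid of tin_a, rad: 0 shut, grows as the front rises, stop at 1.8 (past upright, where any lid stays). A free lid let go half-way falls shut; a stiff one stays where it is left and resists with about 0.06 N m. Either lid weighs 60 g
- lid_b (a joint): lid of tin_b, rad: 0 shut, grows as the front rises, stop at 1.8 (past upright, where any lid stays). A free lid let go half-way falls shut; a stiff one stays where it is left and resists with about 0.06 N m. Either lid weighs 60 g
- stand: fixed drying stand: wooden base 110 (x) by 300 mm (y), 12 mm thick; the tins stand on it about 75 mm either side of its middle, backs to +x. A rail of two 10 mm bars, 40 and 74 mm up, runs along y at x = +46 mm, about 8 mm behind the tins: no finger fits between. Origin: centre of its underside; z up
- bay: fixed red bay: base 130 (x) by 84 mm (y), 6 mm thick; two side plates along x, 5 mm thick, 64 mm apart inside, tops 80 mm above the drainboard; open above and at both x ends. A tin goes in with its 66 mm depth along the bay's x, either way round: 5 mm play each side, no room for fingers there. Origin: centre of the underside; z up
- jar: closed glass jar, 68 mm across, 110 mm tall, loose; origin at the centre of its underside
- bowl: white ceramic bowl, 120 mm across the rim, 50 mm high, loose; origin at the centre of its underside
- timer: white push-button kitchen timer, 70 by 70 by 26 mm with a red button 6 mm higher, loose; origin at the centre of its underside
Things that resemble listed ones, but are neither listed nor needed, are in the scene too. What is shaped like the part that bears tin_a_mid but purple is not meant.

How it is judged:
By the outcome, as a careful person would: the job done as asked, in the order asked, and still so for the second after the job is handed in, with the robot touching nothing.
It also fails if it takes over 72 s, if anything falls off the work surface, if the arm or the gripper's body presses on something with over 40 N, if the wrist force passes 120 N, or if a joint passes its speed limit or range.

## Working session

There is one attempt and no reset: what is moved stays moved. The work goes in short steps, each a Python script; the robot and the scene stay as the last script left them, time stands still between calls to the robot, and variables do not carry over. Pictures are saved under pics/ and viewed, at most 10 in all, crops included, and the job is handed in when it is done.

```bash
mkdir -p pics; python3 - <<'E'
from rig import arm,camera
import cv2,numpy as np
for n in("top","side"):
    c=camera(n); cv2.imwrite(f"pics/{n}0.png",cv2.resize(c["frame"][:,:,::-1],(768,576),interpolation=cv2.INTER_CUBIC))
    np.savez(f"{n}0.npz",**c); print(n,c["camera_matrix"].round(1).tolist(),c["origin"],np.round(c["rotation"],3).tolist(),[k for k in c])
s=arm.sense();print(s)
E
```

```text
top [[356.9, 0.0, 255.7], [0.0, 356.9, 187.5], [0.0, 0.0, 1.0]] [ 0.47625281 -0.06750483  1.05728338] [-0.7, -0.033, 0.027, 0.713] ['frame', 'camera_matrix', 'origin', 'rotation']
side [[452.4, 0.0, 255.5], [0.0, 452.4, 187.7], [0.0, 0.0, 1.0]] [ 0.31591922 -1.05449739  1.27440176] [0.931, 0.344, -0.036, -0.114] ['frame', 'camera_matrix', 'origin', 'rotation']
{'t': 0.1, 'joints': array([ 1.04961981e+00,  3.13351880e-01,  1.49833140e+00,  8.96353799e-06,
        1.33100420e+00, -2.23392186e-01]), 'joint_velocities': array([-1.27674798e-03, -2.34417708e-03, -1.21268479e-03, -7.48254176e-04,
        9.18170672e-05, -1.02341009e-04]), 'joint_efforts': array([ 3.33773954e-03, -4.02807605e+01, -2.52643400e+01,  6.96394150e-02,
        3.41881556e-02, -8.03274929e-05]), 'tool_pos': array([0.15391291, 0.50166818, 0.20085108]), 'tcp_rot': array([-2.03172996e-04,  1.48343681e-01,  9.88935717e-01, -5.08330956e-04]), 'force': array([-0.08500059,  0.41347698, -0.41034128]), 'wrist_torque': array([-0.0221986 , -0.04523227, -0.03103674]), 'gripper_force': 0.0, 'finger_gap': 0.08820291953881462}
```

View pics/top0.png

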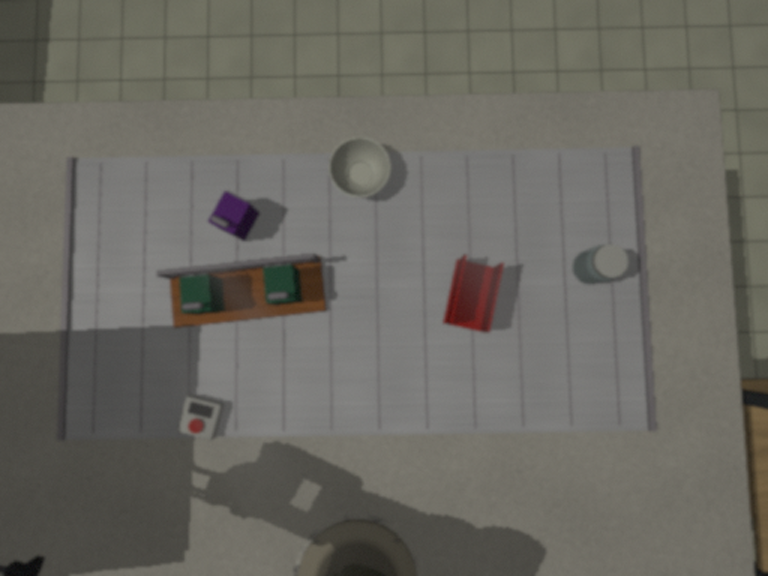

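View pics/side0.png

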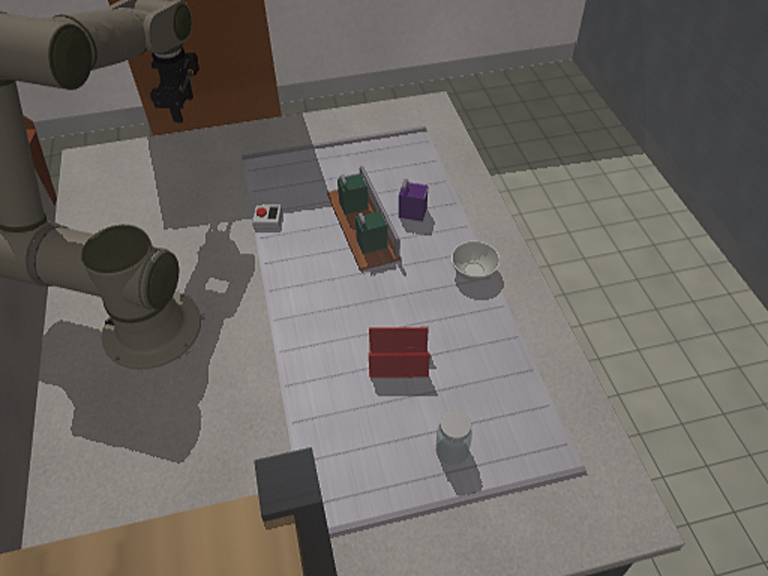

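Candidates for the green tins are, in the top view, green at (196,293) and (282,284), both on the wooden stand, and purple at (234,216). The purple one is a decoy on the board. In the side view the greens are at (352,193) and (371,231), purple at (413,200). I choose the two green ones and check them in a close crop.

```bash
cat > h.py <<'E'
import numpy as np,cv2
from scipy.spatial.transform import Rotation as R
from scipy.optimize import least_squares
def rot(c): q=np.asarray(c["rotation"]); return R.from_quat(q[[1,2,3,0]]) if q.shape==(4,) else R.from_matrix(q)
def ray(c,p,fish=False):
    K=c["camera_matrix"]; x=(p[0]-K[0,2])/K[0,0]; y=(p[1]-K[1,2])/K[1,1]
    if fish:
        r=np.hypot(x,y); s=np.sinc(r/np.pi); d=np.array([x*s,-y*s,-np.cos(r)])
    else: d=np.array([x,-y,-1.])
    d=rot(c).apply(d); return np.asarray(c["origin"]),d/np.linalg.norm(d)
def onz(c,p,z,fish=False):
    o,d=ray(c,p,fish); return o+d*(z-o[2])/d[2]
def tri(*rays):
    A=sum(np.eye(3)-np.outer(d,d) for o,d in rays); b=sum((np.eye(3)-np.outer(d,d))@o for o,d in rays)
    X=np.linalg.solve(A,b); return X,max(np.linalg.norm(np.cross(X-o,d)) for o,d in rays)
def proj(c,X,fish=False):
    v=rot(c).inv().apply(np.asarray(X)-c["origin"])*[1,-1,-1]; K=c["camera_matrix"]
    if fish:
        r=np.hypot(v[...,0],v[...,1]); th=np.arctan2(r,v[...,2]); u=v[...,:2]*(th/np.maximum(r,1e-9))[...,None]
    else: u=v[...,:2]/v[...,2:]
    return u*[K[0,0],K[1,1]]+K[:2,2]
def quat(yaw,tilt=0):
    """tool down; tool y (closing line) at angle yaw in the xy plane"""
    y=np.array([np.cos(yaw),np.sin(yaw),0]); z=np.array([0,0,-1.]); m=np.stack([np.cross(y,z),y,z],1)
    r=R.from_rotvec(tilt*y)*R.from_matrix(m); q=r.as_quat(); return q[[3,0,1,2]]
E
python3 - <<'E'
from h import *
t=dict(np.load("top0.npz"));s=dict(np.load("side0.npz"))
def crop(c,u,v,w,h,k): return cv2.resize(c["frame"][v:v+h,u:u+w,::-1],(w*k,h*k),interpolation=cv2.INTER_CUBIC)
a=np.hstack([crop(t,100,155,130,70,3)[:, :],crop(t,285,155,130,70,3)]) 
b=np.hstack([crop(s,215,100,80,90,3),crop(s,235,205,60,60,4)[:240].copy() if 0 else cv2.copyMakeBorder(crop(s,235,205,60,60,4),0,30,0,0,0)]) 
b=cv2.copyMakeBorder(b,0,0,0,780-b.shape[1],0)
cv2.imwrite("pics/c1.png",np.vstack([a,b]))
for n,p in dict(tA=(196,293),tB=(282,284),bay=(475,295),timer=(200,416),bowl=(360,167),jar=(605,262)).items(): print(n,onz(t,(p[0]/1.5,p[1]/1.5),.06).round(3))
for p in [(175,326),(325,309),(165,272),(335,260)]: print(onz(t,(p[0]/1.5,p[1]/1.5),.02).round(3))
E
```

```text
tA [0.545 0.292 0.06 ]
tB [0.559 0.131 0.06 ]
bay [ 0.532 -0.229  0.06 ]
timer [0.319 0.282 0.06 ]
bowl [ 0.78  -0.018  0.06 ]
jar [ 0.59  -0.474  0.06 ]
[0.485 0.346 0.02 ]
[0.513 0.055 0.02 ]
[0.59  0.368 0.02 ]
[0.608 0.035 0.02 ]
```

View pics/c1.png

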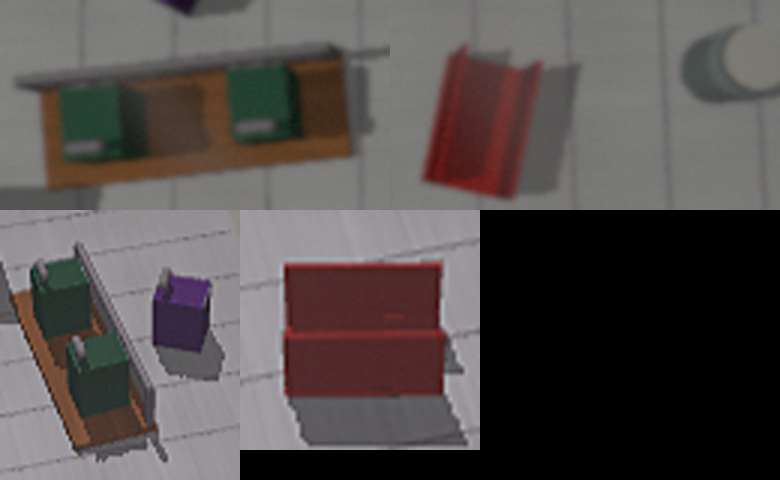

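The crop shows both green tins on the wooden stand, bars at their front (robot) side: top crop at (82,148) and (255,127). The purple one is off the stand. Now the wrist views.

```bash
python3 - <<'E'
from h import *
from rig import arm,camera
print(arm.sense()["t"])
for y in (np.pi/2+.096,-np.pi/2+.096):
    print(y,arm.inverse_kinematics([.48,.21,.26],quat(y)),arm.inverse_kinematics([.5,-.23,.26],quat(y-.3)))
q=quat(np.pi/2+.096)
j=arm.sense()["joints"]
c1=arm.inverse_kinematics([.48,.21,.26],quat(np.pi/2+.096));c2=arm.inverse_kinematics([.48,.21,.26],quat(-np.pi/2+.096))
y=min([(np.abs(c-j).max(),yy) for c,yy in((c1,np.pi/2+.096),(c2,-np.pi/2+.096)) if c is not None])[1]
arm.reach([.47,.25,.26],quat(y)); a=camera("wrist")
arm.reach([.47,.13,.26],quat(y)); b=camera("wrist")
np.savez("w1.npz",**a);np.savez("w2.npz",**b)
print(y,a["camera_matrix"],a["origin"],b["origin"],arm.sense()["t"])
cv2.imwrite("pics/w.png",np.hstack([cv2.resize(x["frame"][:,:,::-1],(400,300),interpolation=cv2.INTER_AREA) for x in(a,b)]))
cv2.imwrite("pics/w1.png",cv2.resize(a["frame"][:,:,::-1],(768,576),interpolation=cv2.INTER_CUBIC))
E
```

```text
0.1
1.6667963267948966 [ 1.88568558e-01  2.75096175e-01  1.39553165e+00 -4.44089210e-16
  1.47096483e+00 -1.47822777e+00] [-6.44058763e-01  3.36149229e-01  1.31393545e+00 -4.44089210e-16
  1.49150798e+00 -2.01085509e+00]
-1.4747963267948965 [ 1.88568558e-01  2.75096175e-01  1.39553165e+00 -4.44089210e-16
  1.47096483e+00  1.66336488e+00] [-6.44058763e-01  3.36149229e-01  1.31393545e+00 -4.44089210e-16
  1.49150798e+00  1.13073756e+00]
1.6667963267948966 [[297.31863964   0.         258.2276324 ]
 [  0.         297.31863964 189.72923478]
 [  0.           0.           1.        ]] [0.40253109 0.24489412 0.44312894] [0.40280248 0.12461919 0.44335856] 2.2583
```

View pics/w1.png

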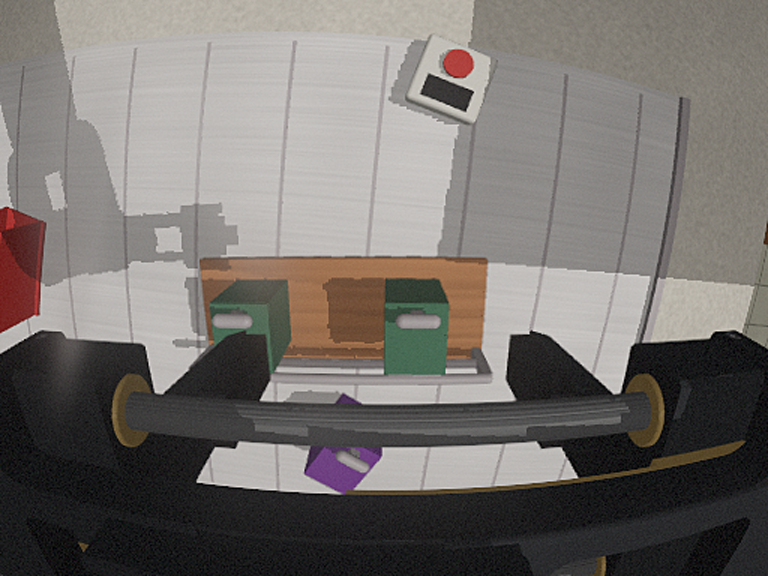

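The wrist view (bar centres at (232,321) and (418,321), timer at (450,85), purple below the rail at (343,455)) is sharp enough to segment bars and triangulate.

```bash
cat > bars.py <<'E'
from h import *
def bars(c,guess):
    """guess: rough 3d bar centre -> the two bar end-cap centres' pixels, left to right"""
    f=c["frame"].astype(int); u=proj(c,guess,True); sp=f.max(2)-f.min(2)
    g=((f[...,1]-f[...,0]>12)&(f[...,1]-f[...,2]>3)).astype(np.uint8)
    hull=cv2.morphologyEx(g,cv2.MORPH_CLOSE,np.ones((15,15),np.uint8))
    m=((sp<22)&(f.min(2)>85)).astype(np.uint8)
    n,l,st,ce=cv2.connectedComponentsWithStats(m)
    ok=[i for i in range(1,n) if 60<st[i,4]<700]
    i=min(ok,key=lambda i:np.linalg.norm(ce[i]-u))
    (cx,cy),(w,h),a=cv2.minAreaRect(np.argwhere(l==i)[:,::-1].astype(np.float32))
    if w<h: w,h,a=h,w,a+90
    d=np.array([np.cos(np.radians(a)),np.sin(np.radians(a))]); d*=np.sign(d[0])
    return np.array([cx,cy]),np.array([cx,cy])-d*w/2,np.array([cx,cy])+d*w/2,(w,h,st[i,4],np.linalg.norm(ce[i]-u))
E
python3 - <<'E'
from bars import *
a=dict(np.load("w1.npz"));b=dict(np.load("w2.npz"));t=dict(np.load("top0.npz"));s=dict(np.load("side0.npz"))
for n,p in dict(right=(418,321),left=(232,321)).items():
    g=onz(a,np.array(p)/1.5,.11,True); A=bars(a,g);B=bars(b,g); print(n,A,B)
    P=[tri(ray(a,A[i],True),ray(b,B[i],True)) for i in range(3)]
    for x in P: print(x[0].round(4),round(x[1],4))
    d=P[2][0]-P[1][0]; print("len",np.linalg.norm(d),"yaw y-axis",np.arctan2(-d[0],d[1]))
# stand front corners
cv2.imwrite("pics/w2.png",cv2.resize(b["frame"][100:384,:,::-1],(796,442),interpolation=cv2.INTER_CUBIC))
E
```

```text
right (array([278.51245117, 214.2638092 ]), array([263.97377703, 213.49861587]), array([293.05112531, 215.02900254]), (29.11759376525879, 9.82850170135498, np.int32(261), np.float64(0.13032453143063605))) (array([372., 221.]), array([360., 221.]), array([384., 221.]), (24.0, 8.0, np.int32(192), np.float64(1.1119170404731737)))
[0.5205 0.2807 0.11  ] 0.0001
[0.5207 0.2632 0.1122] 0.0001
[0.52   0.2984 0.1091] 0.0003
len 0.035296455003127856 yaw y-axis 0.019202476866261753
left (array([154.5, 212.5]), array([141. , 212.5]), array([168. , 212.5]), (27.0, 11.0, np.int32(256), np.float64(0.506168881211017))) (array([250.5, 223.5]), array([236. , 223.5]), array([265. , 223.5]), (29.0, 9.0, np.int32(268), np.float64(0.2636948450410288)))
[0.5355 0.1282 0.1095] 0.0009
[0.5364 0.1109 0.1123] 0.0007
[0.5341 0.1457 0.1083] 0.001
len 0.035103622190786214 yaw y-axis 0.06451696745112233
```

View pics/w2.png

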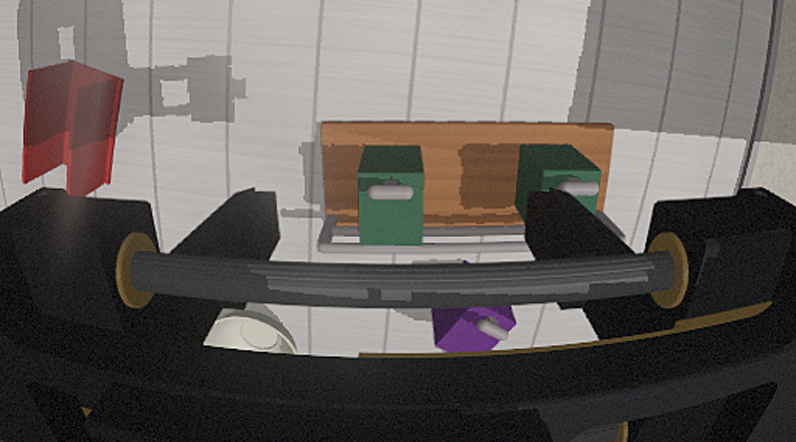

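Picture: left tin head-on at (390,195), right tin partly behind a finger at (560,170), stand front edge corners at (321,122) and (613,123), bay at (72,125). Check tin yaw from lid corners and the stand's height from its corners.

```bash
python3 - <<'E'
from bars import *
a=dict(np.load("w1.npz"));b=dict(np.load("w2.npz"));t=dict(np.load("top0.npz"));s=dict(np.load("side0.npz"))
f1=lambda p:np.array(p)/1.5
f2=lambda p:np.array(p)*[512/796,284/442]+[0,100]
L=[tri(ray(a,f1(p),True),ray(b,f2(q),True)) for p,q in [((201,258),(321,122)),((487,258),(613,123)) ,((487,258),(613,123))]]
for x in L: print("stand",x[0].round(4),round(x[1],4))
d=L[1][0]-L[0][0];print("yaw",np.arctan2(-d[0],d[1]),np.linalg.norm(d))
def lid(c,P,z):
    X=np.array([onz(c,p,z,True) for p in P]); 
    print(X[:,:2].round(4).tolist(),"c",X.mean(0).round(4),"yaw edges",[np.arctan2(*(v[1],v[0])).round(3) for v in(X[2]-X[0],X[3]-X[1])],[np.arctan2(-v[0],v[1]).round(3) for v in(X[1]-X[0],X[3]-X[2])])
lid(a,[f1(p) for p in[(386,304),(447,304),(386,375),(446,375)]],.094)
lid(b,[f2(p) for p in[(359,172),(424,171),(360,244),(422,244)]],.094)
# lid back corners of left tin in both
print(tri(ray(s,((240*0+352)/1.5,193/1.5)),ray(s,(1,1)))[1]>0)
E
```

```text
stand [0.5118 0.0555 0.0036] 0.0002
stand [0.483  0.3547 0.0056] 0.0004
stand [0.483  0.3547 0.0056] 0.0004
yaw 0.09612089646394253 0.30063536571991706
[[0.5137, 0.2546], [0.5089, 0.3048], [0.5785, 0.2609], [0.574, 0.3133]] c [0.5438 0.2834 0.094 ] yaw edges [np.float64(0.096), np.float64(0.129)] [np.float64(0.095), np.float64(0.087)]
[[0.5278, 0.1025], [0.5219, 0.1543], [0.5929, 0.1075], [0.5876, 0.1601]] c [0.5575 0.1311 0.094 ] yaw edges [np.float64(0.076), np.float64(0.088)] [np.float64(0.113), np.float64(0.1)]
False
```

Geometry agrees: stand yaw is 0.096, the tin centres are (0.543,0.283) and (0.558,0.130), and the bars are at z 0.110 with the board at about 0. Now try the lids.

```bash
cat > lid.py <<'E'
from h import *
from rig import arm,camera
YAW=.096; X=np.array([np.cos(YAW),np.sin(YAW),0]); Z=np.array([0,0,1.])
BAR=dict(L=np.array([.5355,.1285,.110]),R=np.array([.5205,.2807,.110]))
Q=quat(np.pi/2+YAW); PH=np.arctan2(20,56)
def pos(k,th): # tcp for lid angle th
    h=BAR[k]+.056*X-.020*Z
    return h+.0595*(-np.cos(th+PH)*X+np.sin(th+PH)*Z)-.008*Z
def arc(k,a,b,v=.1):
    for th in np.linspace(a,b,int(np.ceil(abs(b-a)/.2))+1)[1:]: arm.move_linear(pos(k,th),v,Q)
def pinch(k,th,v=.12,squeeze=12):
    arm.reach(pos(k,th)+.06*Z,Q); hit=arm.move_linear(pos(k,th),v,guard=8); arm.grasp(squeeze); return hit
E
python3 - <<'E'
from lid import *
for k in "LR":
    hit=pinch(k,0); s=arm.sense(); print(k,hit,s["finger_gap"],s["gripper_force"],s["tool_pos"],s["force"])
    if not .030<s["finger_gap"]<.042: arm.release(); break
    f0=s["force"]; arc(k,0,.8); s=arm.sense(); print("up",s["finger_gap"],(s["force"]-f0).round(2),s["tool_pos"])
    arm.release(); arm.move_linear(pos(k,.8)+.08*Z-.05*X,.25); arm.dwell(.2)
    np.savez(f"t{k}.npz",**camera("wrist")); np.savez(f"s{k}.npz",**camera("side")); print(arm.sense()["t"])
ims=[np.load(f"t{k}.npz")["frame"][:,:,::-1] for k in "LR"]+[cv2.resize(np.load(f"s{k}.npz")["frame"][90:190,205:338,::-1],(399,300),interpolation=cv2.INTER_CUBIC) for k in "LR"]
cv2.imwrite("pics/lids.png",np.vstack([np.hstack([cv2.resize(i,(399,300),interpolation=cv2.INTER_AREA) for i in ims[:2]]),np.hstack(ims[2:])]))
E
```

```text
L False 0.00045530391115824234 0.0 [0.53547018 0.12848563 0.10199619] [-0.01782126  0.58945891  0.12985671]Traceback (most recent call last):
  File "<stdin>", line 8, in <module>
    fid = stack.enter_context(open(os.fspath(file), "rb"))
                              ~~~~^^^^^^^^^^^^^^^^^^^^^^^
FileNotFoundError: [Errno 2] No such file or directory: 'tL.npz'
```

The fingers closed on nothing, so I'm looking before I move again.

```bash
python3 - <<'E'
from lid import *
w=camera("wrist");s=camera("side");np.savez("m1.npz",**w);np.savez("m1s.npz",**s)
i=cv2.resize(w["frame"][120:340,130:400,::-1],(540,440),interpolation=cv2.INTER_CUBIC)
j=cv2.resize(s["frame"][80:190,210:275,::-1],(260,440),interpolation=cv2.INTER_CUBIC)
cv2.imwrite("pics/m1.png",np.hstack([i,j]))
p=arm.sense()["tool_pos"];print(proj(w,p,True),(proj(w,p,True)-[130,120])*2,(proj(s,p)-[210,80])*4)
E
```

```text
[257.03045472 215.22572477] [254.06090945 190.45144955] [122.84814933 267.57035625]
```

View pics/m1.png

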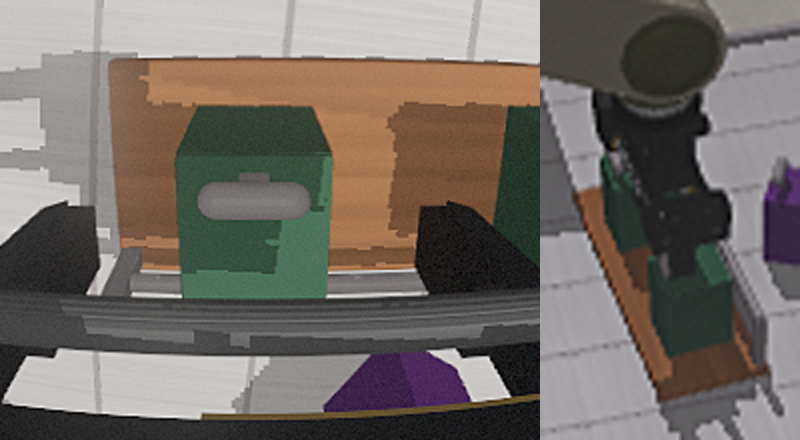

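The bar is untouched at (254,201), where I expected it. But the fingers sit about 13 mm to +x of the projected TCP in both the wrist and side views. I'll lift, shut the fingers and measure where their tips really are.

```bash
python3 - <<'E'
from lid import *
p=arm.sense()["tool_pos"]; arm.move_linear([.45,.1285,.2],.25)
np.savez("e_o.npz",**camera("wrist")); arm.grasp(5); 
c={n:camera(n) for n in("wrist","side","top")}; p=arm.sense()["tool_pos"];print(p,arm.sense()["finger_gap"],arm.sense()["t"])
out=[]
for n,x in c.items():
    np.savez(f"e_{n}.npz",**x); u=proj(x,p,n=="wrist"); r=np.round(u).astype(int); h=60 if n=="wrist" else 30
    a,b=max(r[0]-h,0),max(r[1]-h,0); k=390//(2*h); im=cv2.resize(x["frame"][b:b+2*h,a:a+2*h,::-1],None,fx=k,fy=k,interpolation=cv2.INTER_CUBIC)
    im=cv2.resize(im,(266,266)); m=((u-[a,b]+.5)*266/(2*h)).astype(int); cv2.drawMarker(im,tuple(int(v) for v in m),(0,255,255),cv2.MARKER_CROSS,14,1); out.append(im); print(n,u,a,b,h)
cv2.imwrite("pics/e.png",np.hstack(out))
E
```

```text
[0.44999242 0.12849077 0.19999446] 0.0006903207391021026 8.3417
wrist [257.01187896 215.24535255] 197 155 60
side [215.89996259 131.06503256] 186 101 30
top [177.35543403 230.27617776] 147 200 30
```

View pics/e.png

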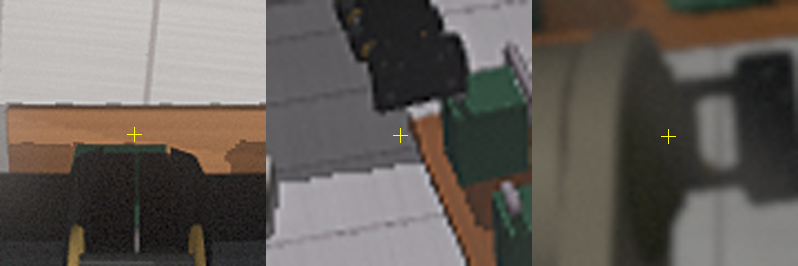

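The shut tips seem to be above the reported TCP in both the wrist (137,150) and side (405,107) views. I'll quantify that.

```bash
python3 - <<'E'
from h import *
w=dict(np.load("e_wrist.npz"));s=dict(np.load("e_side.npz"));s0=dict(np.load("side0.npz"));a=dict(np.load("w1.npz"));eo=dict(np.load("e_o.npz"))
p=np.array([.45,.1285,.2])
o,d=ray(w,(197+137*120/266,155+150*120/266),True)
for xo in(-.009,0,.009): t=(p[0]+xo-o[0])/d[0]; print("wrist xo",xo,(o+d*t-p).round(4))
print("cam-tcp",(o-p).round(4),"axis",rot(w).apply([0,0,-1]).round(3))
for u in[(375,108),(405,108),(440,105),(468,97)]:
    o,d=ray(s,(186+(u[0]-266)*60/266,101+u[1]*60/266)); t=(p[1]-o[1])/d[1]; print("side at y=tcp",(o+d*t-p).round(4))
print("start tcp proj x1.5",proj(s0,[.1539,.5017,.2009])*1.5)
# open finger inner corners
q=np.array([.47,.25,.26])
o,l=ray(a,np.array((268,336))/1.5,True);o,r=ray(a,np.array((510,335))/1.5,True)
for t in np.arange(.13,.22,.02): print(t,np.linalg.norm(t*(l-r)).round(4),(o+t*(l+r)/2-q).round(4))
f=np.load("e_o.npz")["frame"].sum(2); 
# dark silhouette rows in closed image near column 250..265
fw=w["frame"].sum(2); print([int(np.argmax(fw[200:,c]<150)+200) for c in range(225,295,5)])
E
```

```text
wrist xo -0.009 [-0.009   0.0002  0.0358]
wrist xo 0 [0.     0.0012 0.0129]
wrist xo 0.009 [ 0.009   0.0021 -0.0099]
cam-tcp [-0.0671 -0.0057  0.1832] axis [ 0.262  0.025 -0.965]
side at y=tcp [-0.0162  0.      0.0301]
side at y=tcp [0.0071 0.     0.0249]
side at y=tcp [0.0348 0.     0.0219]
side at y=tcp [0.0574 0.     0.0252]
start tcp proj x1.5 [186.63426388 121.84883088]
0.13 0.0695 [-0.0209 -0.0001  0.0669]
0.15 0.0802 [-0.0138  0.0007  0.0491]
0.16999999999999998 0.0909 [-0.0066  0.0014  0.0312]
0.18999999999999997 0.1016 [0.0005 0.0022 0.0133]
0.20999999999999996 0.1123 [ 0.0077  0.003  -0.0046]
[234, 228, 224, 221, 224, 221, 224, 221, 221, 221, 222, 224, 227, 234]
```

The tips may be 15–35 mm off from the reported TCP. One guarded touch on the open board with the fingers shut will settle it.

```bash
python3 - <<'E'
from lid import *
arm.move_linear([.40,.05,.06],.3)
h=arm.move_linear([.40,.05,-.004],.03,guard=5); s=arm.sense(); print(h,s["tool_pos"],s["force"],s["t"])
np.savez("f_w.npz",**camera("wrist"))
arm.move_linear([.40,.05,.06],.2)
E
```

```text
False [ 0.40007553  0.0499969  -0.00390787] [-0.43576367  0.0073149   0.24036239] 11.3333
```

```bash
python3 - <<'E'
from lid import *
arm.move_linear([.40,.05,0],.2)
h=arm.move_linear([.40,.05,-.05],.03,guard=5); s=arm.sense(); print(h,s["tool_pos"],s["force"],s["wrist_torque"],s["t"])
np.savez("f_w.npz",**camera("wrist"))
arm.move_linear([.40,.05,.06],.2)
E
```

```text
True [ 0.39989644  0.05001592 -0.03700941] [-1.82391041  0.11239241  9.81484975] [ 0.06467169  0.33170882 -0.01160284] 13.45
```

The tips really sit 36 mm above the reported TCP: contact at −0.037 agrees with the optical 0.0358. Lateral offset is about 0. I'll compensate for this and try the lids.

```bash
sed -i 's/-\.008\*Z/-.044*Z/' lid.py; cat > test.py <<'E'
from lid import *
arm.release()
for k in "LR":
    hit=pinch(k,0); s=arm.sense(); print(k,hit,s["finger_gap"],s["gripper_force"],s["tool_pos"],s["force"])
    if not .030<s["finger_gap"]<.042: arm.release(); break
    f0=s["force"]; arc(k,0,.8); s=arm.sense(); print("up",s["finger_gap"],(s["force"]-f0).round(2),s["tool_pos"])
    arm.release(); arm.move_linear(pos(k,.8)+.08*Z-.05*X,.25); arm.dwell(.2)
    np.savez(f"t{k}.npz",**camera("wrist")); np.savez(f"s{k}.npz",**camera("side")); print(arm.sense()["t"])
ims=[np.load(f"t{k}.npz")["frame"][:,:,::-1] for k in "LR"]+[cv2.resize(np.load(f"s{k}.npz")["frame"][90:190,205:338,::-1],(399,300),interpolation=cv2.INTER_CUBIC) for k in "LR"]
cv2.imwrite("pics/lids.png",np.vstack([np.hstack([cv2.resize(i,(399,300),interpolation=cv2.INTER_AREA) for i in ims[:2]]),np.hstack(ims[2:])]))
E
python3 test.py
```

```text
L False 0.034229500141142975 11.999964416027069 [0.5355233  0.12829765 0.06605622] [-0.49734261 -2.03238678  0.81588995]
up 0.03423077774198673 [-1.1   0.89  0.3 ] [0.56642929 0.13146468 0.09974812]
20.475
R False 0.034452901223195394 11.99998140335083 [0.52050589 0.28050314 0.06603854] [-0.05925965 -1.77826109  0.86099079]
up 0.034110967440475655 [-2.26 -0.05  2.93] [0.55158406 0.28369452 0.10012202]
25.4667
```

View pics/lids.png

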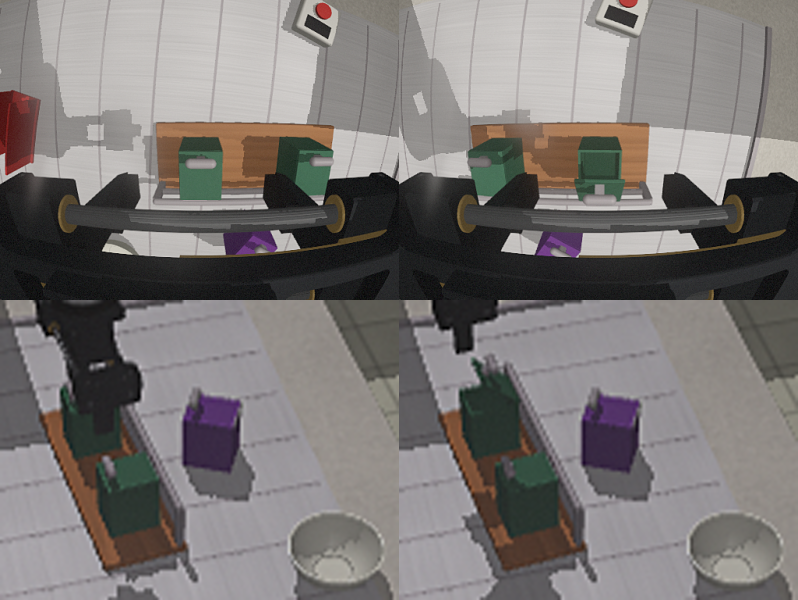

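The left tin's lid fell shut (wrist (202,163)), so it is free. The right tin's lid stays half open (wrist (600,185), side (490,365)), so it is stiff. Next I shut the stiff one, take it by its sides and stand it on the board, then photograph the bay.

```bash
cat >> lid.py <<'E'
OFF=.036*Z   # true tips stand this far above the reported TCP
def at(xy,tip): return np.array([xy[0],xy[1],tip])-OFF
E
python3 - <<'E'
from lid import *
hit=pinch("R",.8); s=arm.sense(); print(hit,s["finger_gap"])
assert .030<s["finger_gap"]<.042
arc("R",.8,0); arm.move_linear(pos("R",0)-.001*Z,.05); print("shut",arm.sense()["force"].round(1),arm.sense()["tool_pos"])
arm.release(); arm.move_linear(pos("R",0)+.03*Z,.2)
c=BAR["R"]+.023*X
arm.move_linear(at(c,.125),.2)
print("down",arm.move_linear(at(c,.059),.1,guard=8)); arm.grasp(30)
s=arm.sense(); print("grip",s["finger_gap"],s["gripper_force"],s["tool_pos"],s["t"])
if .048<s["finger_gap"]<.060:
    arm.move_linear(at(c,.2),.2); d=[.44,-.03]
    print("lift",arm.sense()["finger_gap"],arm.sense()["force"].round(1))
    arm.reach(at(d,.14),Q); arm.move_linear(at(d,.053),.12)
    print("touch",arm.move_linear(at(d,.036),.02,guard=3)); print(arm.sense()["tool_pos"],arm.sense()["force"].round(1))
    arm.release(); arm.move_linear(at(d,.2),.25)
    arm.reach(at([.45,-.17],.25),Q); np.savez("b1.npz",**camera("wrist"))
    arm.reach(at([.45,-.25],.25),Q); np.savez("b2.npz",**camera("wrist"))
    cv2.imwrite("pics/bay.png",np.hstack([cv2.resize(np.load(f"b{i}.npz")["frame"][60:300,(0 if i==1 else 110):(402 if i==1 else 512),::-1],(400,240)) for i in(1,2)])if 0 else np.vstack([cv2.resize(np.load(f"b{i}.npz")["frame"][90:275,60:460,::-1],(640,296),interpolation=cv2.INTER_CUBIC) for i in(1,2)]))
print(arm.sense()["t"])
E
```

```text
False 0.034564182543068804
shut [ 0.9 -1.7  4. ] [0.52094344 0.28069701 0.06557294]
down False
grip 0.05386999486903698 29.82356264255941 [0.54356502 0.28276068 0.02316479] 31.5167
lift 0.05407946435578628 [-1.  -0.1 -5.5]
touch True
[ 0.44043373 -0.03011965  0.01095489] [-0.9 -0.3  3.6]
37.575
```

View pics/bay.png

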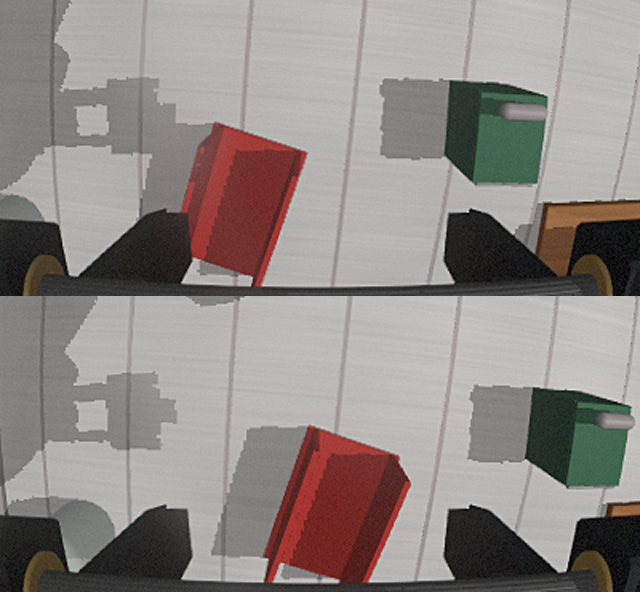

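Picture: the tin stands shut and upright on the board (1st view (497,130), 2nd (580,440)); the bay shows at (245,200) and (335,505). I fit the bay's pose to its red silhouette in both wrist views and the top view.

```bash
cat > bayfit.py <<'E'
from h import *
from scipy.optimize import minimize
V=[(dict(np.load("b1.npz")),True),(dict(np.load("b2.npz")),True),(dict(np.load("top0.npz")),False)]
def box(x,y,z): return [np.array([(a,b,c) for a in x for b in y for c in z])]
B=box((-.065,.065),(-.042,.042),(0,.006))+box((-.065,.065),(.032,.037),(0,.08))+box((-.065,.065),(-.037,-.032),(0,.08))
S=4
def seg(c,fish):
    f=c["frame"].astype(int); m=(f[...,0]>1.7*np.maximum(f[...,1],f[...,2]))&(f[...,0]>40)
    v=np.ones(m.shape,bool)
    if fish: v=f.max(2)>45; v=cv2.erode(v.astype(np.uint8),np.ones((5,5)))>0; v[255:]=False
    n,l,st,_=cv2.connectedComponentsWithStats(m.astype(np.uint8)); 
    if n>1: m=l==1+np.argmax(st[1:,4])
    return m,v
M=[seg(*v) for v in V]
def render(p,c,fish):
    r=R.from_euler("z",p[2]); im=np.zeros((384*S,512*S),np.uint8)
    for b in B:
        u=proj(c,r.apply(b)+[p[0],p[1],p[3]],fish); h=cv2.convexHull(np.float32(u)); cv2.fillConvexPoly(im,np.int32(np.round((h+.5)*S*16)),255,shift=4)
    return cv2.resize(im,(512,384),interpolation=cv2.INTER_AREA)/255.
def cost(p,W=(1,1,1),detail=False):
    e=[(np.abs(render(p,*v)-m)*w).sum()/(m&w).sum() for v,(m,w) in zip(V,M)]; return e if detail else np.dot(e,W)
if __name__=="__main__":
    print([(m&w).sum() for m,w in M])
    for W in((1,1,1),(1,1,0)):
        best=min((minimize(cost,[.53,-.23,y,0.0],(W,),method="Nelder-Mead",options=dict(initial_simplex=np.array([.53,-.23,y,0.])+np.vstack([np.zeros(4),np.diag([.02,.02,.1,.004])]),maxiter=250)) for y in(-.1,-.3)),key=lambda r:r.fun)
        print(W,best.x.round(4),cost(best.x,detail=True))
    ov=[]
    for (c,f),(m,w) in zip(V,M): 
        im=c["frame"][:,:,::-1].copy(); cs,_=cv2.findContours((render(best.x,c,f)>.5).astype(np.uint8),cv2.RETR_LIST,cv2.CHAIN_APPROX_NONE); cv2.drawContours(im,cs,-1,(0,255,255),1); ov.append(im)
    cv2.imwrite("pics/fit.png",np.hstack(ov[:2]))
E
python3 bayfit.py
```

```text
[np.int64(4730), np.int64(5324), np.int64(1036)]
(1, 1, 1) [ 0.5379 -0.2295 -0.243  -0.0027] [np.float64(0.057169506280313385), np.float64(0.012138890116527452), np.float64(0.3882466500113559)]
(1, 1, 0) [ 0.5375 -0.2299 -0.244  -0.001 ] [np.float64(0.05340878000248725), np.float64(0.014616755793226383), np.float64(0.39506397153455974)]
```

The fit is good to about 1 px: bay at (0.5377,−0.2297), yaw −0.244. Next I check where the tin stands from its bar, regrip it front and back, and insert.

```bash
python3 - <<'E'
from lid import *
from bars import bars
a=dict(np.load("b1.npz"));b=dict(np.load("b2.npz"))
g=np.array([.44,-.03,.098])-.023*X*[1,1,0]
A=bars(a,g);B=bars(b,g);print(A[3],B[3])
P,e=tri(ray(a,A[0],True),ray(b,B[0],True)); print("bar",P.round(4),e,"expected",g.round(4))
Y=np.array([-np.sin(YAW),np.cos(YAW),0]); print("dx,dy",np.dot(P-g,X).round(4),np.dot(P-g,Y).round(4))
s=arm.sense()["joints"]
for k in(0,np.pi):
    j1=arm.inverse_kinematics(at([.44,-.03],.047),quat(.096+k)); j2=arm.inverse_kinematics(at([.5377,-.2297],.053),quat(-.244+k)); print(k,None if j1 is None else j1.round(2),None if j2 is None else j2.round(2))
E
```

```text
(170.6103057861328, 8.538196563720703, np.int32(652), np.float64(137.04246106891654)) (115.55791473388672, 7.560354709625244, np.int32(470), np.float64(148.36573849961164))
bar [ 0.8373  0.0842 -0.3133] 0.0016654776333838409 expected [ 0.4171 -0.0322  0.098 ]
dx,dy 0.4294 0.0756
0 [-0.33  0.4   1.95 -0.    0.78 -0.43] [-0.6   0.64  1.51 -0.    0.99 -0.36]
3.141592653589793 [-0.33  0.4   1.95 -0.    0.78  2.71] [-0.6   0.64  1.51 -0.    0.99  2.78]
```

```bash
python3 - <<'E'
from lid import *
a=dict(np.load("b1.npz"));b=dict(np.load("b2.npz"))
f=lambda u,v:np.array([60+u/1.6,90+v/1.6])
g=np.array([.4404,-.0301,.098])-.023*X
P,e=tri(ray(a,f(523,112),True),ray(b,f(615,126),True)); Y=np.array([-np.sin(YAW),np.cos(YAW),0])
print("bar",P.round(4),e.round(4),"d",np.dot(P-g,X).round(4),np.dot(P-g,Y).round(4))
# lid top corners in view 1: front-left, front-right, back-left, back-right at z=.082
C=np.array([onz(a,f(*p),.082,True) for p in[(479,92),(547,95),(476,184),(545,184)]]); print(C[:,:2].round(3).tolist(),"centre",C.mean(0).round(4))
j=arm.inverse_kinematics(at([.4404,-.0301],.12),quat(.096))
arm.reach(at([.4404,-.0301],.135),quat(.096))
print("down",arm.move_linear(at([.4404,-.0301],.048),.1,guard=6)); arm.grasp(30); s=arm.sense(); print(s["finger_gap"],s["tool_pos"],s["t"])
E
```

```text
bar [ 0.4168 -0.0317  0.0991] 0.0003 d -0.0007 0.0006
[[0.409, -0.06], [0.404, -0.006], [0.475, -0.05], [0.47, 0.007]] centre [ 0.4392 -0.0273  0.082 ]
down False
0.0658940593162676 [ 0.44024953 -0.03010746  0.01219838] 40.7667
```

The tin is held front to back (gap 66 mm) and centred within 1 mm. Now insert it.

```bash
python3 - <<'E'
from lid import *
b=[.5377,-.2297]; q=quat(-.244); T=.048
arm.move_linear(at([.4404,-.0301],T+.13),.2); print(arm.sense()["finger_gap"])
arm.reach(at(b,T+.125),q)
h=arm.move_linear(at(b,T+.012),.08,guard=6); s=arm.sense(); print("in",h,s["tool_pos"],s["force"].round(1),s["t"])
if not h:
    h=arm.move_linear(at(b,T-.004),.015,guard=3); s=arm.sense(); print("base",h,s["tool_pos"][2]+.036-T,s["force"].round(1),s["t"])
E
```

```text
0.0659666055184647
in False [ 0.53796227 -0.22985949  0.02447807] [ 0.2 -0.5 -5.8] 44.025
base True 0.006224753617151801 [0.5 0.2 5. ] 44.575
```

It is down on its base at 6.2 mm. Release it, then open the free tin's lid wide.

```bash
python3 - <<'E'
from lid import *
arm.release(); arm.move_linear(at([.5377,-.2297],.2),.2)
arm.reach(at([.45,-.05],.25),Q)
hit=pinch("L",0); s=arm.sense(); print(hit,s["finger_gap"],s["t"])
if .030<s["finger_gap"]<.042:
    arc("L",0,1.7,.12); s=arm.sense(); print("open",s["force"].round(1),s["finger_gap"],s["tool_pos"]-pos("L",1.7))
    arm.release(); arm.dwell(.2); arm.move_linear(pos("L",1.7)+.1*Z,.2)
    arm.reach(at([.40,-.03],.28),Q); arm.dwell(.3)
    w,d=camera("wrist"),camera("side"); t=camera("top"); print(arm.sense()["t"])
    i=cv2.resize(w["frame"][60:280,:,::-1],(798,343)); j=cv2.resize(d["frame"][80:330,200:380,::-1],(180*257//250,257)); j=cv2.resize(d["frame"][90:270,200:400,::-1],(286,257),interpolation=cv2.INTER_CUBIC); k=cv2.resize(t["frame"][85:300,40:440,::-1],(512,257),interpolation=cv2.INTER_CUBIC)
    cv2.imwrite("pics/end.png",np.vstack([i,np.hstack([j,k])]))
E
```

```text
False 0.034575272274936945 49.8333
open [1.5 0.6 4.3] 0.03425199920490456 [0.00015355 0.00012387 0.00037314]
55.3583
```

View pics/end.png

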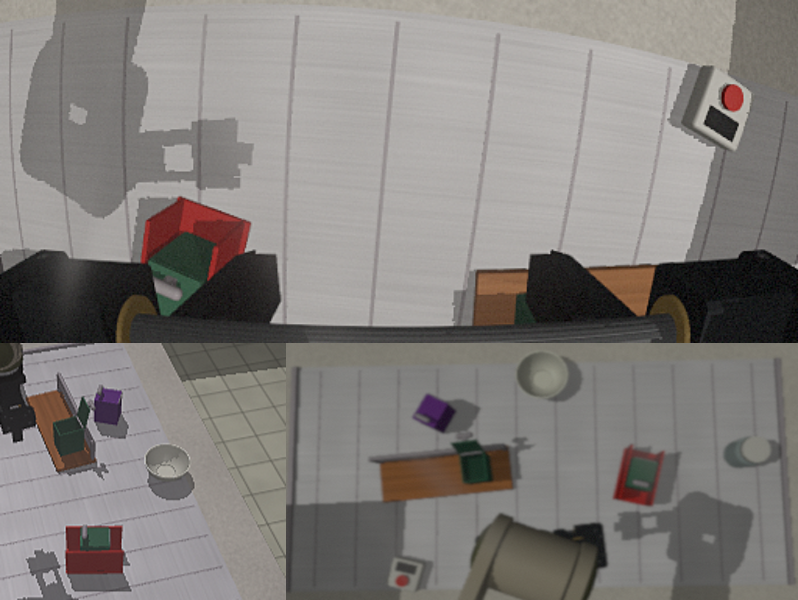

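The stiff tin sits shut and upright in the bay (side (95,540), top (642,470)). The free tin is in the stand with its lid upright and open (side (72,425), top (473,463)). The jar, bowl and timer have not moved, and the robot is clear of everything.

```bash
python3 -c "
from rig import order
print(order.close_job())"
```

```text
the job is handed in; nothing more can be done
None
```

Job handed in at about 55 s: the stiff tin, from the left-hand (+y) place, is shut and down on its base in the red bay, and the free tin is in its place in the stand with its lid wide open.

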